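# Nest the wax-warming pans with their handles fanned

### The arm

A 6-joint arm with a two-finger parallel gripper is mounted at the origin on the work surface. World frame = base frame: x ahead of the robot, y to its left, z up, the work surface at z = 0. Lengths are in m, angles in rad, forces in N, time in s.
With the tool pointing down it reaches from about 0.4 to 0.825 m from the base axis. Payload 7 kg.
Tool frame: the origin (TCP) lies midway between the tips of the shut fingers; the grasp point (between the pads) lies 19 mm behind it; z points along the fingers, y is the line along which they close (so a half turn about z gives the same grasp; the last joint's range is limited). The gripper opens to 88 mm and grips with 3 to 60 N. Pads are 19 mm wide; open, the fingers measure 130 mm over their backs; the gripper's body (78 mm by 193 mm) begins 47 mm behind the grasp point.
Start: joints at [1.533, 0.359, 0.012, 0, -1.224, -0.288], TCP at [0.216, 0.639, 0.227] pointing down, gripper open.
Joint ranges: [-3.07, 3.07], [-1.43, 2.12], [-1.02, 1.25], [-3.03, 1.67], [-3.05, -0], [-3.03, 3.03]. Speed limits (rad/s): [2.39, 2.39, 3.01, 3.14, 3.14, 3.14].

### API

Orientations are given as [roll, pitch, yaw] about the fixed x, y, z axes, in that order (R = Rz(yaw) Ry(pitch) Rx(roll)).
In Python, from station import arm, grab_frame, camera_params, spot_in gives the robot as it stands.
- The arm moves only by the shell command python3 -m jog 'ROWS' [FORCE]. ROWS is JSON, a list that holds one entry, the list of rows, each a list of 7 numbers: the shift along the tool's x, y, z in mm, then the turn, a rotation vector about the tool's x, y, z in rad, then the finger opening in mm, from 0 to 87.6. In form: [[[x, y, z, wx, wy, wz, fingers], ...]]. A call has 1 to 20 rows; each row is the pose to reach, as a shift and turn from the pose commanded when the call began, along the tool's axes at that moment; what a row does not reach only later rows make up. A row lasts 1/8 s, in which the tool goes at most 62.5 mm and 10.7 degrees, less where a joint would pass 70% of its speed; a pose out of reach is approached as far as the arm can. A call with a gripper value outside its range is refused whole. The fingers move at their own pace and stop on an object; FORCE is the grip in N (left out, the last holds). Time passes only in rows, so rows that repeat a pose let the fingers close. It gives the time, the measured TCP pose, the force, the opening and the grip force at its end, in the units of the state.
- arm.get_state(): the state, without advancing time (a new reading comes with each control period).
- grab_frame(name): name is "scene" or "top" or "wrist"; returns (picture, depth): 400x640x3 uint8, blue, green, red; 400x640 float32, m along the optical axis (not along the pixel's ray), 0 where there is no reading.
- camera_params(name): a dict with "mtx" (3x3 intrinsics, pixels), "R" (3x3) and "t" (3): a world point X has camera coordinates R X + t. Camera axes: x right, y down, z forward; pixel columns grow to the right and rows downward; lengths in m; the calibration is good to about 2 mm. A picture is of the moment at which its call begins: read the wrist's pose just before it. camera_params takes no time and is no camera call; for the wrist camera it gives the pose at the moment of the call.
- arm.job_done(): hands the job in; it is judged then, once.
Trained networks look in the newest picture that a camera, given by its name, has taken for a name from the list of things; names that differ only in an ending like _2 or _b are one class to them, and where a whole thing is asked for, a point or a joint stands for the part that bears it (a point fixed in the world has none). Each returns a list of dicts, best first, with "confidence" (0 to 1); they miss things now and then, are a little off and sometimes report something else, mostly with a low value. They report only what shows in the picture. A call takes as long as a camera call. They do not tell look-alikes from the thing itself.
- spot_in(query, camera): "uv" ([column, row] in pixels, amid what is visible of it).
The state is a dict: "t": time; "q": joint angles; "qd": joint speeds; "joint_efforts": joint torques, N m; "eef_pos": TCP position; "ee_rot": TCP orientation; "force": force on the tool from outside, world axes, zero at the start; "moment": the same for the moment, N m; "width": finger opening in m; "gripper_force": force on a finger pad.
Only numpy, scipy, OpenCV 4.12 (cv2) and the standard library are available. Lean on these libraries where they do the work, as an engineer would, in place of code of your own. Each camera call takes 0.05 s, during which the arm holds its last target. There are 200 camera calls.

### The job

Nest the three steel wax-warming pans: the middle-sized one inside the largest, which stays where it stands, and the smallest inside the middle-sized one, each sitting flat on the bottom of the pan below. Fan the handles: seen from above, each handle should point about 45 degrees further round counter-clockwise than the handle of the pan just below it. Leave the hand mirror lying where it is.

Things in the scene. Friction and masses are not known exactly. Their poses are not given: they have to be found in the camera images.
- large_pan: Open round steel pan, outside diameter 120 mm, wall 3, rim 40 above its underside, flat bottom 5 thick. Bar handle 12 wide, 8 thick lies level on the rim (40 to 48 mm above the underside), along the pan's +x to 135 mm from its axis. Origin: centre of the underside, z up. Handle starts roughly towards the robot. Largest; 260 g.
- middle_pan: Open round steel pan, outside diameter 88 mm, wall 3, rim 40 above its underside, flat bottom 5 thick. Bar handle 12 wide, 8 thick lies level on the rim (40 to 48 mm above the underside), along the pan's +x to 119 mm from its axis. Origin: centre of the underside, z up. Handle starts roughly towards the robot. 160 g. Nested, its origin is 5 mm above the large pan's.
- small_pan: Open round steel pan, outside diameter 58 mm, wall 3, rim 40 above its underside, flat bottom 5 thick. Bar handle 12 wide, 8 thick lies level on the rim (40 to 48 mm above the underside), along the pan's +x to 104 mm from its axis. Origin: centre of the underside, z up. Handle starts roughly towards the robot. 110 g. Nested, its origin is 5 mm above the middle pan's.
- middle_pan_handle_end (a point): far end of that pan's handle, mid-thickness: 119 mm along the pan's +x from its axis, 44 mm above its underside
- small_pan_handle_end (a point): far end of that pan's handle, mid-thickness: 104 mm along the pan's +x from its axis, 44 mm above its underside
- vanity_mirror: Hand mirror lying flat on the marble to the robot's left, round wood head 90 mm across, 10 thick, handle 18 wide along its +x to 150 mm from the head's centre. Origin: centre of the head's underside. (Beyond the pans a black tray holds a square bottle, flask, tumbler and clear drawer unit, up to 190 mm tall, not part of the job.)
Things that resemble listed ones, but are neither listed nor needed, are in the scene too. What is shaped like the small_pan but yellow is not meant. What is shaped like the middle_pan but blue is not meant.

How it is judged:
At the end, for the whole second after the job is handed in: Middle pan flat (6 degrees) on the large pan's bottom and small pan flat on the middle pan's; seen from above each handle 45 degrees, plus or minus 20, counter-clockwise of the one just below; large pan within 30 mm of its start; all at rest (distance of large_pan from where it was at the start of the episode below 0.03 m and angle between each of large_pan, middle_pan, small_pan's own z axis and vertical below 0.1 rad and horizontal distance between middle_pan and large_pan below 0.016 m and z of middle_pan in the frame of large_pan between 0.002 and 0.009 m and angle between the x axis of middle_pan and the x axis of large_pan, either way round between 0.436 and 1.135 rad and x of middle_pan_handle_end in the frame of large_pan above 0 m and y of middle_pan_handle_end in the frame of large_pan above 0 m and linear speed of each of middle_pan, small_pan below 0.02 m/s and angular speed of each of middle_pan, small_pan below 0.2 rad/s and horizontal distance between small_pan and middle_pan below 0.015 m and z of small_pan in the frame of middle_pan between 0.002 and 0.009 m and angle between the x axis of small_pan and the x axis of middle_pan, either way round between 0.436 and 1.135 rad and x of small_pan_handle_end in the frame of middle_pan above 0 m and y of small_pan_handle_end in the frame of middle_pan above 0 m); the robot touches nothing.
It fails at once if the hand mirror is moved more than 20 mm (distance of vanity_mirror from where it was at the start of the episode above 0.02 m).
It also fails if it takes over 64 s, if anything falls off the work surface, if the arm or the gripper's body presses on something with over 40 N, if the wrist force passes 120 N, or if a joint passes its speed limit or range.

## Working session

There is one attempt and no reset: what is moved stays moved. The work goes in short steps, Python scripts to look and compute and a shell command to move; the robot and the scene stay as the last step left them, time stands still between calls to the robot, and variables do not carry over. Pictures are saved under pics/ and viewed, at most 10 in all, crops included, and the job is handed in when it is done.

```bash
ls; mkdir -p pics; cat > h.py <<'E'
import numpy as np, cv2
from station import arm, grab_frame, camera_params, spot_in
def world(cam,d):
    c=camera_params(cam); K,R,t=map(np.array,(c["mtx"],c["R"],c["t"]))
    v,u=np.indices(d.shape); P=np.stack([(u-K[0,2])/K[0,0]*d,(v-K[1,2])/K[1,1]*d,d],-1)
    return (P-t.reshape(3))@R
E
python3 - <<'E'
from h import *
for n in("top","scene"):
    im,d=grab_frame(n); cv2.imwrite(f"pics/{n}0.png",im); np.save(f"{n}0.npy",world(n,d))
    W=world(n,d)
    for q in("large_pan","middle_pan","small_pan","vanity_mirror"):
        for r in spot_in(q,n)[:5]:
            u,v=map(int,r["uv"]); print(n,q,r["uv"],round(r["confidence"],2),W[v,u].round(3),im[v,u])
s=arm.get_state(); print(s["t"],s["eef_pos"],s["ee_rot"],s["width"])
E
```

```text
pics
top large_pan [431.1, 177.9] 0.61 [ 0.585 -0.243  0.007] [101 101 101]
top middle_pan [266.9, 172.9] 0.92 [0.609 0.273 0.007] [ 99 100  98]
top middle_pan [224.7, 232.6] 0.74 [0.423 0.402 0.009] [112  53  24]
top small_pan [348.2, 195.3] 0.91 [0.532 0.018 0.006] [107 105 106]
top small_pan [314.7, 234.1] 0.58 [0.413 0.126 0.001] [ 27 106 109]
top vanity_mirror [201.9, 184.6] 0.89 [0.573 0.475 0.011] [109 109 110]
scene large_pan [178.1, 285.0] 0.65 [ 0.565 -0.248  0.005] [159 164 164]
scene middle_pan [380.2, 210.1] 0.89 [0.575 0.284 0.005] [158 163 163]
scene middle_pan [379.1, 166.1] 0.72 [0.393 0.424 0.015] [63 26 12]
scene small_pan [280.7, 229.0] 0.92 [0.508 0.02  0.007] [102 108 108]
scene small_pan [294.1, 190.2] 0.65 [0.381 0.128 0.019] [28 79 96]
scene vanity_mirror [434.3, 189.1] 0.59 [0.583 0.472 0.012] [200 198 189]
scene vanity_mirror [283.4, 229.2] 0.39 [0.511 0.027 0.006] [145 150 149]
0.5 [0.21606927 0.63944508 0.22653427] [ 3.14155208e+00 -1.03397560e-05 -3.25805830e-01] 0.0877326564012132
```

View pics/top0.png

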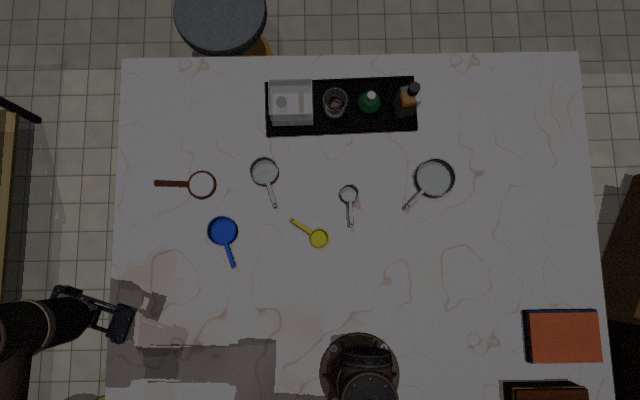

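```bash
cat > fit.py <<'E'
from h import *
from scipy.optimize import least_squares
G={"large":(.060,.135),"middle":(.044,.119),"small":(.029,.104)}
def fit(W,name,c0,base=0.,th0=None):
    R,L=G[name]; c0=np.array(c0)
    P=W.reshape(-1,3); P=P[np.isfinite(P).all(1)]
    D=np.hypot(*(P[:,:2]-c0).T)
    H=P[(P[:,2]>base+.0425)&(P[:,2]<base+.054)&(D<L+.02)&(D>R-.01)][:,:2]
    m=np.ones(len(H),bool)
    rim=P[(P[:,2]>base+.034)&(P[:,2]<base+.043)&(D<R+.015)&(D>R-.02)][:,:2]
    c=least_squares(lambda c:np.hypot(*(rim-c).T)-(R-.0015),c0,loss="soft_l1",f_scale=.002).x
    h=H.mean(0); th=np.arctan2(*(h-c)[::-1])
    far=np.percentile((H-c)@[np.cos(th),np.sin(th)],98)
    return c,th,len(rim),len(H),far,P[(D<R*.6)][:,2]
if __name__=="__main__":
    for cam in("top","scene"):
        W=np.load(cam+"0.npy")
        for n,c in(("large",(.59,-.243)),("middle",(.61,.274)),("small",(.536,.018))):
            c,th,a,b,f,z=fit(W,n,c); print(cam,n,c.round(4),round(np.degrees(th),1),a,b,f.round(3),np.median(z).round(4))
E
python3 fit.py
```

```text
top large [ 0.5779 -0.2478] 138.8 132 135 0.133 0.0066
top middle [0.6072 0.2775] -161.9 72 132 0.116 0.0064
top small [0.5327 0.0173] -177.7 51 118 0.1 0.0063
scene large [ 0.5789 -0.2505] 134.7 464 169 0.133 0.0056
scene middle [0.6072 0.2747] -161.1 203 119 0.117 0.0059
scene small [0.5331 0.0138] -178.1 144 119 0.102 nan
  return _methods._mean(a, axis=axis, dtype=dtype,
  ret = ret.dtype.type(ret / rcount)
```

The top view shows the steel middle pan (265,172), small pan (348,195) and large pan (434,178). Their handles point towards the robot, and the blue and yellow decoys lie nearer it. The two cameras agree on poses, so I'll plan the grasps on the handles.

```bash
cat > go.py <<'E'
import sys; from h import *
def rel(x,y,z,yawdeg,s=None):
    s=s or arm.get_state(); p=np.array(s["eef_pos"])
    from scipy.spatial.transform import Rotation as Ro
    R=Ro.from_euler("xyz",s["ee_rot"]); T=Ro.from_euler("xyz",[np.pi,0,np.radians(yawdeg)])
    return (R.inv().apply(np.array([x,y,z])-p)*1000).round(1),(R.inv()*T).as_rotvec().round(3)
if __name__=="__main__": print(*rel(*map(float,sys.argv[1:5])))
E
python3 go.py .533 .2513 .15 -161.5
```

```text
[424.5 266.3  76.5] [ 0.    -0.     2.493]
```

```bash
python3 -m jog '[[[424,266,76,0,0,2.493,60],[424,266,76,0,0,2.493,60],[424,266,76,0,0,2.493,60],[424,266,76,0,0,2.493,60],[424,266,76,0,0,2.493,60],[424,266,76,0,0,2.493,60],[424,266,76,0,0,2.493,60],[424,266,76,0,0,2.493,60],[424,266,76,0,0,2.493,60],[424,266,76,0,0,2.493,60],[424,266,76,0,0,2.493,60],[424,266,76,0,0,2.493,60],[424,266,76,0,0,2.493,60],[424,266,76,0,0,2.493,60],[424,266,76,0,0,2.493,60],[424,266,76,0,0,2.493,60],[424,266,76,0,0,2.493,60],[424,266,76,0,0,2.493,60]]]'
python3 - <<'E'
from h import *; from fit import fit; from go import rel
print(rel(.533,.2513,.025,-161.5), arm.get_state()["q"])
c=camera_params("wrist");im,d=grab_frame("wrist"); cv2.imwrite("pics/w1.png",im)
W=world("wrist",d); np.save("w1.npy",W)
try: print(fit(W,"middle",(.607,.276))[:5])
except Exception as e: print(e)
E
```

```text
t: 2.75
eef_pos: [0.5326, 0.2518, 0.1505]
ee_rot: [-3.142, -0.0, -2.818]
force: [0.3, 0.9, 0.7]
width: 0.0598
gripper_force: 0.0
(array([ -0.2,  -0.5, 125.5]), array([-0., -0.,  0.])) [ 7.73176463e-01  2.79034413e-01 -2.86831415e-01  1.36381144e-05
 -1.00497775e+00 -2.02078154e+00]
(array([0.60743539, 0.27743031]), np.float64(-2.8319360144646586), 476, 920, np.float64(0.11788938113028047))
```

View pics/w1.png

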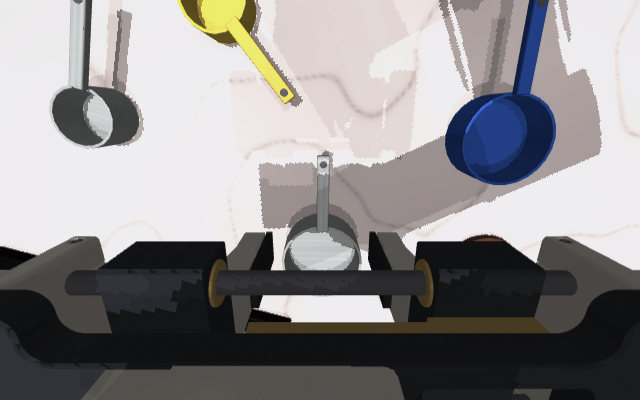

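The wrist view shows the middle pan's handle vertical at column 322, midway between the fingers, and the refit agrees with the earlier pose. Descending and gripping.

```bash
python3 -m jog '[[[0,0,50,0,0,-0.01,60],[0,0,100,0,0,-0.01,60],[0,0,125,0,0,0.01,60],[0,0,125,0,0,0.01,60],[0,0,125,0,0,0.01,0],[0,0,125,0,0,0.01,0],[0,0,125,0,0,0.01,0],[0,0,125,0,0,0.01,0],[0,0,125,0,0,0.01,0],[0,0,125,0,0,0.01,0],[0,0,125,0,0,0.01,0],[0,0,125,0,0,0.01,0]]]' 55 && python3 -m jog '[[[0,0,-3,0,0,0,0],[0,0,-8,0,0,0,0],[0,0,-15,0,0,0,0],[0,0,-30,0,0,0,0],[0,0,-60,0,0,0,0],[0,0,-90,0,0,0,0],[0,0,-100,0,0,0,0],[0,0,-100,0,0,0,0],[0,0,-100,0,0,0,0]]]'
python3 - <<'E'
from h import *; from fit import fit
z=arm.get_state()["eef_pos"][2]
for n in("top","scene"):
    im,d=grab_frame(n);cv2.imwrite(f"pics/{n}1.png",im);W=world(n,d)
    P=W.reshape(-1,3)
    Q=P[(P[:,2]>.09)&(abs(P[:,0]-.61)<.055)&(abs(P[:,1]-.277)<.06)]
    np.save(n+"1.npy",W); print(z,len(Q))
    try: print(fit(W,"middle",(.607,.277),base=z-.025)[:5])
    except Exception as e: print(e)
im=cv2.imread("pics/scene1.png"); cv2.imwrite("pics/s1c.png",cv2.resize(im[100:260,280:480],None,fx=3,fy=3))
E
```

```text
t: 4.3
eef_pos: [0.5326, 0.2518, 0.0256]
ee_rot: [-3.142, 0.0, -2.829]
force: [-0.8, 0.1, 2.0]
width: 0.0109
gripper_force: 55.0
t: 5.42
eef_pos: [0.532, 0.2513, 0.1246]
ee_rot: [-3.141, -0.002, -2.829]
force: [0.2, -0.4, -1.1]
width: 0.0112
gripper_force: 55.0
0.12455639144304306 403
(array([0.607, 0.277]), np.float64(-2.8139245377362245), 0, 27, np.float64(0.1186290533898252))
0.12455639144304306 4113
(array([0.60671725, 0.27285862]), np.float64(-2.7618720131147527), 185, 108, np.float64(0.08540133777229156))
```

View pics/s1c.png

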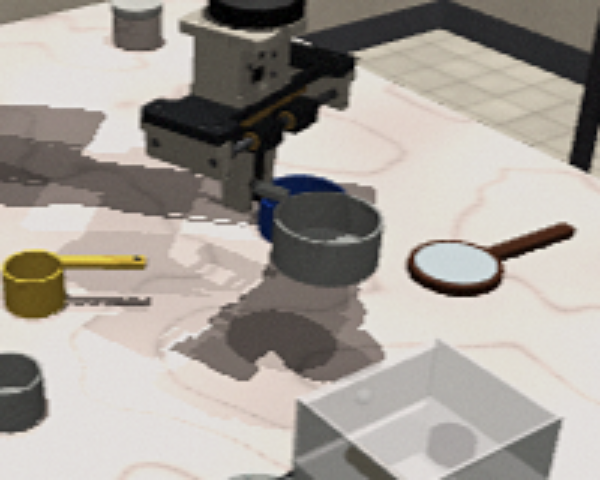

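The crop shows the middle pan held level in the gripper, clear of the table and of the blue pan. Next is above the large pan.

```bash
python3 go.py .4993 -.2513 .125 -178.3
```

```text
[ 1.857e+02 -4.682e+02  1.000e-01] [-0.001 -0.002  0.283]
```

```bash
python3 -m jog '[[[4,-10,0,0,0,0,0],[13,-32,0,0,0,0.02,0],[27,-68,0,0,0,0.04,0],[43,-108,0,0,0,0.06,0],[59,-150,0,0,0,0.08,0],[76,-192,0,0,0,0.1,0],[93,-234,0,0,0,0.12,0],[110,-276,0,0,0,0.15,0],[126,-318,0,0,0,0.18,0],[143,-360,0,0,0,0.21,0],[158,-398,0,0,0,0.24,0],[170,-430,0,0,0,0.26,0],[179,-452,0,0,0,0.28,0],[184,-464,0,0,0,0.283,0],[186,-468,0,0,0,0.283,0],[186,-468,0,0,0,0.283,0],[186,-468,0,0,0,0.283,0]]]'
python3 - <<'E'
from h import *; from go import rel
print(rel(.4993,-.2513,.125,-178.3))
for n in("scene","top"):
    im,d=grab_frame(n);cv2.imwrite(f"pics/{n}2.png",im);W=world(n,d);np.save(n+"2.npy",W)
    m=(W[...,2]>.1)&(W[...,2]<.17)&(np.hypot(W[...,0]-.5785,W[...,1]+.249)<.055); 
    Q=W[m]; print(n,len(Q),Q.mean(0),Q[:,2].max())
    R=W[m&(W[...,2]>.1)]
    for k in range(0,360,45):
        a=np.degrees(np.arctan2(Q[:,1]+.249,Q[:,0]-.5785))%360; s=Q[abs(a-k-22)<22]
        if len(s): print(k,s[:,2].max().round(4),np.hypot(s[:,0]-.5785,s[:,1]+.249).max().round(4))
im=cv2.imread("pics/scene2.png"); cv2.imwrite("pics/s2c.png",cv2.resize(im[170:340,80:280],None,fx=3,fy=3))
E
```

```text
t: 7.65
eef_pos: [0.4997, -0.2501, 0.1256]
ee_rot: [3.142, 0.0, -3.111]
force: [0.1, 0.6, -1.4]
width: 0.0113
gripper_force: 55.0
(array([ 0.5, -1.1,  0.6]), array([0.   , 0.   , 0.001]))
scene 1873 [ 0.57782021 -0.24981585  0.12070904] 0.14961187711082627
0 0.1402 0.0458
45 0.1405 0.0453
90 0.1409 0.0438
135 0.1485 0.0528
180 0.1496 0.0546
225 0.1409 0.044
270 0.1403 0.0454
315 0.1407 0.0467<stdin>:6: RuntimeWarning: Mean of empty slice.
  ret = um.true_divide(
Traceback (most recent call last):
ValueError: zero-size array to reduction operation maximum which has no identity
```

The held pan is level, with its rim at 0.140–0.141 all round, and it is centred over the large pan. Lowering it.

```bash
python3 -m jog '[[[0,-1,10,0,0,0,0],[0,-1,28,0,0,0,0],[0,-1,46,0,0,0,0],[0,-1,60,0,0,0,0],[0,-1,70,0,0,0,0],[0,-1,79,0,0,0,0],[0,-1,86,0,0,0,0],[0,-1,91,0,0,0,0],[0,-1,93,0,0,0,0],[0,-1,93,0,0,0,0],[0,-1,93,0,0,0,0]]]'; python3 -m jog '[[[0,0,1,0,0,0,0],[0,0,2,0,0,0,0],[0,0,2,0,0,0,0]]]'
```

```text
t: 9.12
eef_pos: [0.4999, -0.2518, 0.0328]
ee_rot: [-3.141, 0.0, -3.112]
force: [-0.2, -0.1, -1.2]
width: 0.0112
gripper_force: 55.0
t: 9.5
eef_pos: [0.4997, -0.2518, 0.0307]
ee_rot: [-3.141, 0.0, -3.112]
force: [-0.5, -0.9, 1.5]
width: 0.0111
gripper_force: 55.0
```

```bash
python3 -m jog '[[[0,0,0,0,0,0,28],[0,0,0,0,0,0,28],[0,0,0,0,0,0,28],[0,0,0,0,0,0,28],[0,0,0,0,0,0,28],[0,0,-10,0,0,0,28],[0,0,-40,0,0,0,28],[0,0,-80,0,0,0,28],[0,0,-120,0,0,0,28],[0,0,-120,0,0,0,28]]]'
python3 - <<'E'
from h import *; from fit import fit; from go import rel
im,d=grab_frame("scene");cv2.imwrite("pics/scene3.png",im);W=world("scene",d)
def P(*a,**k):
    r=fit(W,*a,**k); print(a[0],r[0].round(4),np.degrees(r[1]).round(1),r[2:4],r[4].round(3))
P("large",(.5785,-.249)); P("middle",(.5785,-.249),base=.005); P("small",(.533,.0155))
print(rel(.457,.0128,.15,-178))
cv2.imwrite("pics/s3c.png",cv2.resize(im[170:340,80:280],None,fx=3,fy=3))
E
```

```text
t: 10.75
eef_pos: [0.5019, -0.2524, 0.1549]
ee_rot: [-3.14, 0.007, -3.111]
force: [-0.5, 0.1, -0.6]
width: 0.0281
gripper_force: 0.0
large [ 0.5784 -0.2501] 150.6 (693, 265) 0.126
middle [ 0.5801 -0.2501] 161.3 (493, 247) 0.117
small [0.5331 0.0139] -177.9 (151, 111) 0.101
(array([ 35.7, 265.9,   2.5]), array([-0.001,  0.004, -0.005]))
```

View pics/s3c.png

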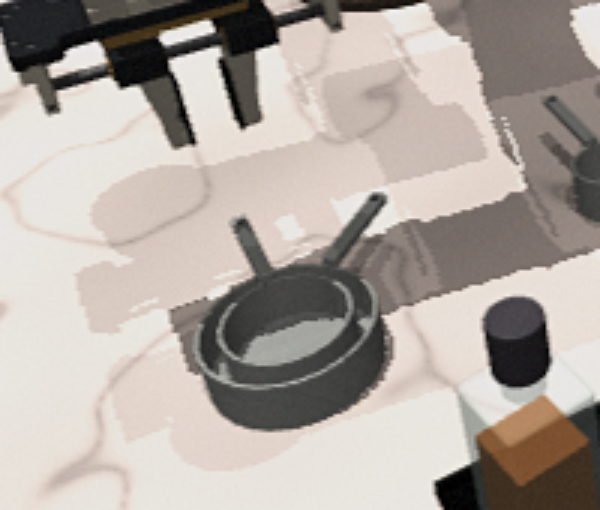

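The middle pan sits nested in the large one, and its handle is about 45° counter-clockwise of the large pan's. Now the small pan.

```bash
python3 -m jog '[[[3,25,2,0,0,0,50],[10,75,2,0,0,0,50],[17,125,2,0,0,0,50],[24,175,2,0,0,0,50],[30,225,2,0,0,0,50],[34,255,2,0,0,0,50],[36,266,2,0,0,0,50],[36,266,2,0,0,0,50],[36,266,2,0,0,0,50]]]'
python3 - <<'E'
from h import *; from fit import fit; from go import rel
print(rel(.457,.0128,.025,-178))
im,d=grab_frame("wrist")
W=world("wrist",d)
try: print(fit(W,"small",(.533,.0155))[:5])
except Exception as e: print(e)
E
```

```text
t: 11.92
eef_pos: [0.4557, 0.0123, 0.1483]
ee_rot: [-3.141, -0.001, -3.112]
force: [-0.7, 0.2, 0.5]
width: 0.0502
gripper_force: 0.0
(array([ -1.4,   0.5, 123.3]), array([-0.   , -0.001, -0.006]))
(array([0.53255607, 0.01645283]), np.float64(-3.1093552776922837), 291, 893, np.float64(0.10277340109605264))
```

```bash
python3 -m jog '[[[-1,-1,40,0,0,0,50],[-1,-1,85,0,0,0,50],[-1,-1,123,0,0,0,50],[-1,-1,123,0,0,0,50],[-1,-1,123,0,0,0,0],[-1,-1,123,0,0,0,0],[-1,-1,123,0,0,0,0],[-1,-1,123,0,0,0,0],[-1,-1,123,0,0,0,0],[-1,-1,123,0,0,0,0],[-1,-1,123,0,0,0,0],[-1,-1,123,0,0,0,0]]]' 55 && python3 -m jog '[[[0,0,-3,0,0,0,0],[0,0,-8,0,0,0,0],[0,0,-15,0,0,0,0],[0,0,-30,0,0,0,0],[0,0,-60,0,0,0,0],[0,0,-90,0,0,0,0],[0,0,-115,0,0,0,0],[0,0,-115,0,0,0,0],[0,0,-115,0,0,0,0]]]'
python3 - <<'E'
from h import *; from go import rel
W=np.load("scene0.npy")
# distinct handle angle of large from original frame + middle nested
t=np.radians(-178.3+45); r=.0763
print(rel(.5795+r*np.cos(t),-.2495+r*np.sin(t),.14,np.degrees(t)))
E
```

```text
t: 13.48
eef_pos: [0.4567, 0.0121, 0.0256]
ee_rot: [-3.142, -0.0, -3.112]
force: [-1.9, 0.1, 3.9]
width: 0.0111
gripper_force: 54.9
t: 14.6
eef_pos: [0.4563, 0.012, 0.1402]
ee_rot: [3.141, -0.0, -3.112]
force: [0.1, 0.2, -1.0]
width: 0.0112
gripper_force: 54.9
(array([-6.150e+01, -3.189e+02,  1.000e-01]), array([ 0.   , -0.   , -0.786]))
```

```bash
python3 -m jog '[[[-2,-8,0,0,0,-0.04,0],[-6,-30,0,0,0,-0.1,0],[-12,-65,0,0,0,-0.18,0],[-20,-105,0,0,0,-0.27,0],[-28,-147,0,0,0,-0.37,0],[-36,-189,0,0,0,-0.48,0],[-44,-231,0,0,0,-0.58,0],[-52,-270,0,0,0,-0.67,0],[-57,-298,0,0,0,-0.74,0],[-60,-312,0,0,0,-0.77,0],[-62,-319,0,0,0,-0.786,0],[-62,-319,0,0,0,-0.786,0],[-62,-319,0,0,0,-0.786,0]]]'
python3 - <<'E'
from h import *; from scipy.optimize import least_squares
im,d=grab_frame("scene");cv2.imwrite("pics/scene4.png",im);W=world("scene",d)
c=np.array([.5795,-.2495]); D=np.hypot(*(W[...,:2]-c).transpose(2,0,1))
Q=W[(W[...,2]>.14)&(W[...,2]<.175)&(D<.045)]
a=np.degrees(np.arctan2(Q[:,1]-c[1],Q[:,0]-c[0]))%360
for k in range(0,360,45):
    s=Q[abs(a-k-22)<22]
    if len(s): print(k,s[:,2].max().round(4))
r=Q[(Q[:,2]>.152)&(Q[:,2]<.157)][:,:2]
print(len(r),least_squares(lambda c:np.hypot(*(r-c).T)-.0275,c,loss="soft_l1",f_scale=.002).x)
cv2.imwrite("pics/s4c.png",cv2.resize(im[150:320,80:280],None,fx=3,fy=3))
E
```

```text
t: 16.23
eef_pos: [0.528, -0.3043, 0.1403]
ee_rot: [3.141, -0.0, -2.326]
force: [0.3, -0.5, -1.2]
width: 0.0112
gripper_force: 54.9
0 0.1551
45 0.1547
90 0.155
135 0.1556
180 0.1638
225 0.1644
270 0.1549
315 0.1547
131 [ 0.57993087 -0.25086309]
```

View pics/s4c.png

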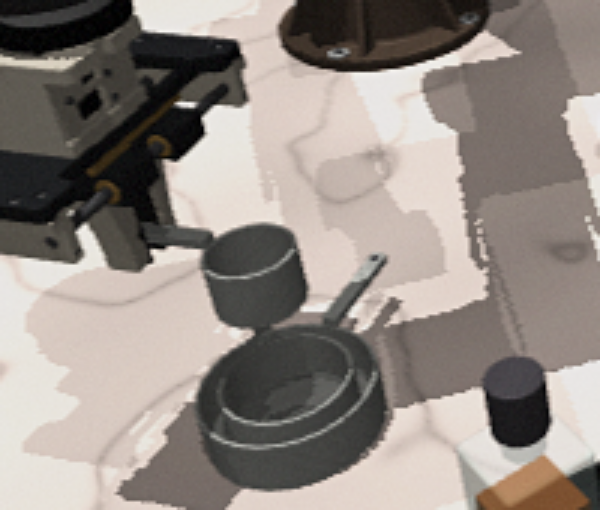

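The small pan is level (rim 0.155) and centred over the middle pan to within 2 mm. I need to lower it about 105 mm.

```bash
python3 -m jog '[[[0,0,10,0,0,0,0],[0,0,28,0,0,0,0],[0,0,46,0,0,0,0],[0,0,62,0,0,0,0],[0,0,75,0,0,0,0],[0,0,86,0,0,0,0],[0,0,95,0,0,0,0],[0,0,101,0,0,0,0],[0,0,103,0,0,0,0],[0,0,103,0,0,0,0],[0,0,103,0,0,0,0]]]'; python3 -m jog '[[[0,0,1,0,0,0,0],[0,0,2,0,0,0,0],[0,0,2,0,0,0,0]]]'
```

```text
t: 17.65
eef_pos: [0.5285, -0.305, 0.0379]
ee_rot: [-3.141, 0.0, -2.326]
force: [-0.2, -0.3, -1.1]
width: 0.0107
gripper_force: 54.9
t: 18.02
eef_pos: [0.5284, -0.3052, 0.0359]
ee_rot: [-3.141, -0.0, -2.326]
force: [-1.6, -0.4, 2.4]
width: 0.0113
gripper_force: 54.9
```

```bash
python3 -m jog '[[[0,0,0,0,0,0,26],[0,0,0,0,0,0,26],[0,0,0,0,0,0,26],[0,0,0,0,0,0,26],[0,0,0,0,0,0,26],[0,0,-10,0,0,0,26],[0,0,-40,0,0,0,26],[0,0,-80,0,0,0,26],[0,0,-130,0,0,0,26],[0,0,-130,0,0,0,26],[-40,0,-130,0,0,0,26],[-40,0,-130,0,0,0,26]]]'|sed 's/^$//'
python3 - <<'E'
from h import *
from scipy.optimize import least_squares
im,d=grab_frame("scene");W=world("scene",d)
P=W.reshape(-1,3);c=np.array([.5795,-.2505]);v=P[:,:2]-c;D=np.hypot(*v.T)
A=np.degrees(np.arctan2(v[:,1],v[:,0]))%360
for n,a0,rmin,b in(("large",137,.07,0),("middle",182,.07,.005),("small",227,.065,.01)):
    s=(abs(A-a0)<20)&(D>rmin)&(D<.14)&(P[:,2]>.038); q=P[s]
    print(n,s.sum(),np.degrees(np.arctan2(*(q[:,:2].mean(0)-c)[::-1]))%360,np.median(q[:,2]),D[s].max())
for R,z in((.0585,.04),(.0425,.045),(.0275,.05)):
    q=P[(abs(P[:,2]-z)<.004)&(abs(D-R)<.008)]
    r=least_squares(lambda p:np.hypot(*(q[:,:2]-p).T)-R,c,loss="soft_l1",f_scale=.002).x
    a=np.c_[q[:,:2]-c,np.ones(len(q))]; k=np.linalg.lstsq(a,q[:,2],rcond=None)[0]
    print(R,len(q),r.round(4),k.round(4))
cv2.imwrite("pics/s5c.png",cv2.resize(im[170:340,80:280],None,fx=3,fy=3))
E
```

```text
t: 19.52
eef_pos: [0.5568, -0.2746, 0.1657]
ee_rot: [-3.141, 0.0, -2.324]
force: [-0.6, 0.1, -0.6]
width: 0.0259
gripper_force: 0.0
large 484 139.74900875988936 0.24933578807149295 0.13551246075569118
middle 270 173.67963746099161 0.26572805899810703 0.11983794428741454
small 131 231.04066594863414 0.05813768421613681 0.10476613446715977
0.0585 339 [ 0.5789 -0.2506] [-0.      0.0004  0.0394]
0.0425 252 [ 0.5798 -0.2509] [-0.0029  0.0044  0.0443]
0.0275 180 [ 0.5808 -0.2511] [-0.0077 -0.012   0.0492]
```

View pics/s5c.png

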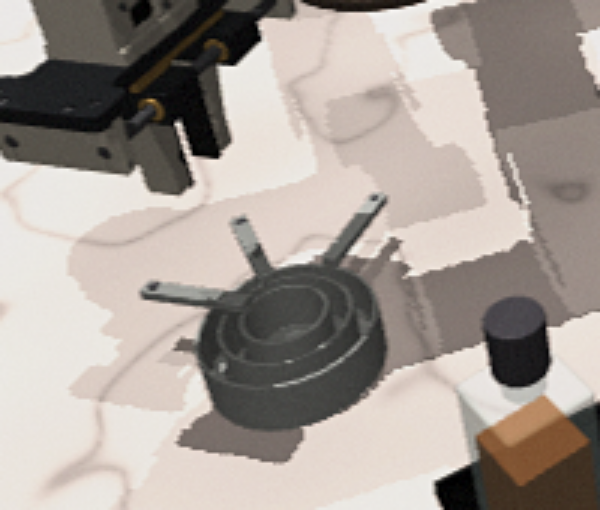

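The three pans are nested with the handles fanned and the rims level and concentric. The angle check picked up gripper points, so I'll redo it with a height cut before handing in.

```bash
python3 - <<'E'
from h import *
im,d=grab_frame("scene");P=world("scene",d).reshape(-1,3)
v=P[:,:2]-[.5795,-.2508];D=np.hypot(*v.T);A=np.degrees(np.arctan2(v[:,1],v[:,0]))%360
a=[]
for a0 in(137,182,227):
    s=(abs(A-a0)<18)&(D>.068)&(D<.14)&(P[:,2]>.04)&(P[:,2]<.064)
    a.append(np.median(A[s])); print(s.sum(),a[-1],np.median(P[s,2]))
if all(32<x<58 for x in np.diff(a)): print(arm.job_done())
E
```

```text
144 133.78561357403726 0.04786046467194674
88 182.4698975130894 0.05331792825782215
105 229.87461744733974 0.05796231389250679
the job is handed in; nothing more can be done
None
```

The job is handed in: the three pans are nested flat and centred, the handles fan counter-clockwise by about 49° and 47°, and the large pan and mirror were left alone; it took about 20 s of the 64 s allowed, and no verdict was returned.

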